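# Lock a lidded box onto the stacking dock with its push-pull knob

### The arm

A 7-joint arm with a two-finger parallel gripper is mounted at the origin on a cart in front of the work surface, level with it; the furniture and walls round the work are solid. World frame = base frame: x ahead of the robot, y to its left, z up, the work surface at z = 0. Lengths are in m, angles in degrees, forces in N, time in s.
With the tool pointing down it reaches from about 0.425 to 0.875 m from the base axis. Payload 4.7 kg.
Tool frame: the origin (TCP) lies on the centre line of the jaws, within the pads' length; the fingertips stand 14 mm ahead of it and the grasp point (between the pads) lies 5 mm behind it; z points along the fingers, y is the line along which they close (so a half turn about z gives the same grasp; the last joint's range is limited). The gripper opens to 87 mm and grips with 3 to 60 N. Pads are 19 mm wide; open, the fingers measure 117 mm over their backs; the gripper's body (75 mm by 190 mm) begins 51 mm behind the grasp point.
Start: joints at [64.12, 18.392, -4.016, 83.108, 1.295, 78.541, -3.26], TCP at [0.292, -0.581, 0.237] pointing down, gripper open.
Joint ranges: [-163.93, 163.93], [-17.29, 119.83], [-79.2, 71.16], [3.27, 140.29], [-89.18, 269.18], [5.43, 117.66], [-154.24, 154.24]. Speed limits (degrees/s): [147.25, 147.25, 180, 180, 180, 180, 180].

### API

Orientations are given as [roll, pitch, yaw] about the fixed x, y, z axes, in that order (R = Rz(yaw) Ry(pitch) Rx(roll)).
In Python, from cell import env gives the robot as it stands.
- The arm moves only by the tool jog_arm, never from a script. Its argument "motion" is a list that holds one entry, the list of rows, each a list of 7 numbers: the shift along the tool's x, y, z in units of 0.1 m (1.0 is 0.1 m), then the turn, a rotation vector about the tool's x, y, z in units of 180 degrees (1.0 is 180 degrees), then the closure, from 0 (fully open) to 1 (shut). A call has 1 to 5 rows; each row is the pose to reach, as a shift and turn from the pose commanded when the call began, along the tool's axes at that moment, turning the shorter way round; what a row does not reach only later rows make up. A row lasts 1/10 s, in which the tool goes at most 50 mm and 8.59 degrees, less where a joint would pass 70% of its speed; a pose out of reach is approached as far as the arm can. A call with a number of a shift or a turn outside -1 to 1 is refused whole. A call with a gripper value outside its range is refused whole. The fingers move at their own pace and stop on an object; "grip_force" is the grip in N (left out, the last holds). Time passes only in rows, so rows that repeat a pose let the fingers close. It gives the time, the measured TCP pose, the force, the opening and the grip force at its end, in the units of the state.
- env.get_obs(): the state, without advancing time (a new reading comes with each control period).
- env.read_camera(name): name is "scene" or "top"; returns (picture, depth): 420x560x3 uint8, red, green, blue; 420x560 float32, m along the optical axis (not along the pixel's ray), 0 where there is no reading.
- env.camera_info(name): a dict with "camera_matrix" (3x3 intrinsics, pixels), "origin" and "orientation" of the camera in the world. Camera axes: x right, y down, z forward; pixel columns grow to the right and rows downward; lengths in m; the calibration is good to about 2 mm. A picture is of the moment at which its call begins. camera_info takes no time and is no camera call.
- env.sign_off(): hands the job in; it is judged then, once.
The state is a dict: "time_s": time; "qpos": joint angles; "joint_velocities": joint speeds; "effort": joint torques, N m; "tool_pos": TCP position; "tool_rot": TCP orientation; "force": force on the tool from outside, world axes, zero at the start; "wrist_torque": the same for the moment, N m; "grip_width": finger opening in m; "grasp_force": force on a finger pad.
Only numpy, scipy, OpenCV 4.12 (cv2) and the standard library are available. Lean on these libraries where they do the work, as an engineer would, in place of code of your own. Each camera call takes 0.05 s, during which the arm holds its last target. There are 200 camera calls.

### The job

Pull the red push-pull knob of the stacking dock straight out until it snaps into its out position, and leave it out while you lower the blue lidded box onto the grey box of the dock, lengthwise and level, so that the recesses in its base drop fully over the four lid lugs. Let go of the box, then push the red knob fully home so that the latch tongue locks the box down. Do not drop the box onto the stack, and leave the carton, the side cutters and the parts tray where they are.

Things in the scene. Friction and masses are not known exactly. Their poses are not given: they have to be found in the camera images.
- dock: Stacking dock, fixed to the bench. Origin: on the bench under the centre of its grey box; x along that box's length, away from the knob; z up. Aluminium plate 84 mm wide, 6 mm thick, x -130 to +75 mm. On it the fixed grey lidded box, 110 (x) x 58 (y) mm, lid top at z = 56 mm, end lips 10 mm. In front of it the grey lock housing: x -115 to -85, y +-32, up to z = 88 mm
- dock_seat (a point): Centre of the grey box's dark lid top, 56 mm above the bench; axes as the dock's. The blue box's origin belongs here. Around it four tapered round lugs, 14 mm across at the foot, 9 mm at the top, 6 mm high, at x = +-42.5, y = +-16.5 mm
- latch_tip (a point): Middle of the tip of the steel latch tongue (24 mm wide, 8 mm thick, level), 71 mm above the bench; moves with the knob. Knob in: at the dock's x = -57 mm, 3 mm above where the blue box's end lip goes, so it bars the box from seating, or locks it once seated. Knob out: at x = -82 mm, clear of the box
- knob_head (a point): Centre of the red knob's round head, 71 mm above the bench; moves with the knob; axes as the dock's; lies on the dock's y = 0, at x = -155 mm when in. Head 34 mm across, 20 mm thick along x (10 mm either side of this point), flat end facing the dock's -x. A steel rod 15 mm across leads from it in +x to the housing, 40 mm from this point when in
- lock_knob (a joint): Travel of the red knob in m: 0 = fully home, 0.025 = fully out on its detent. It slides along the dock's -x as it comes out. An over-centre spring holds it at either end: about 9 N starts it either way, the force falls to nothing at mid travel, then it snaps on by itself and stays, against a solid stop
- blue_box: Loose blue box, fixed white lid, 110 (x) x 58 (y) x 50 mm, 0.18 to 0.35 kg, same both ways round. Origin: centre of underside; z up. Grip across its 58 mm width on the upright long sides. At each short end a bottom lip, 8 mm high, 40 wide, sticks out 10 mm. Four lugs on the lid, to 56 mm. Underside: four corner recesses 7 mm deep, 17 mm square, fit the dock's lugs with 1.5 mm to spare each side
- small_carton: Loose brown cardboard carton 66 x 111 x 56 mm, origin at the centre of its underside; a bystander, to be left alone
- side_cutters: Loose red-handled side cutters 54 x 137 x 13 mm, lying flat, origin at the underside's centre; a bystander, to be left alone
- parts_tray: Loose shallow blue parts tray 75 x 110 x 26 mm, origin at the centre of its underside; a bystander, to be left alone
- test_jig: Black module test jig, fixed, 178 (x) x 242 (y) mm, its open cover standing up to 158 mm, a lever with a red ball at its right (-y) side. It stands on the bench between the box's and the dock's places, partly in the straight way: carry the box over it, or round its front. Not part of the job

How it is judged (in metres and radians):
On the way, in this order (a step that is already met when the one before it is completed fails the run):
1. the knob is out on its detent (value of joint lock_knob above 0.022 m), for 0.2 s.
2. with the knob still out, the blue box sits fully down over the lugs and is let go (x of blue_box in the frame of dock between -0.004 and 0.004 m and y of blue_box in the frame of dock between -0.004 and 0.004 m and z of blue_box in the frame of dock between 0.053 and 0.0585 m and angle between the x axis of blue_box and the x axis of dock, either way round below 0.08 rad and angle between blue_box's own z axis and vertical below 0.04 rad and value of joint lock_knob above 0.021 m and contact force between the fingers and blue_box below 0.5 N), for 0.2 s.
At the end, for the whole second after the job is handed in: Knob home within 3 mm; blue box seated over the grey box's lugs: origin within 4 mm of the seat point along the dock's x and y, about 3 mm in height, length within 0.08 rad of the dock's (either way round), level within 0.04 rad, at rest (x of blue_box in the frame of dock between -0.004 and 0.004 m and y of blue_box in the frame of dock between -0.004 and 0.004 m and z of blue_box in the frame of dock between 0.053 and 0.0585 m and angle between the x axis of blue_box and the x axis of dock, either way round below 0.08 rad and angle between blue_box's own z axis and vertical below 0.04 rad and value of joint lock_knob below 0.003 m and linear speed of blue_box below 0.02 m/s); the robot touches nothing.
It fails at once if the blue box is let go more than 15 mm above its seat over the dock (z of blue_box in the frame of dock above 0.071 m and horizontal distance between blue_box and dock below 0.09 m and contact force between the fingers and blue_box below 0.1 N).
It fails at once if the small carton is moved by more than 20 mm (distance of small_carton from where it was at the start of the episode above 0.02 m).
It fails at once if the side cutters is moved by more than 20 mm (distance of side_cutters from where it was at the start of the episode above 0.02 m).
It fails at once if the parts tray is moved by more than 20 mm (distance of parts_tray from where it was at the start of the episode above 0.02 m).
It also fails if it takes over 64 s, if anything falls off the work surface, if the arm or the gripper's body presses on something with over 40 N, if the wrist force passes 120 N, or if a joint passes its speed limit or range.

## Working session

There is one attempt and no reset: what is moved stays moved. The work goes in short steps, Python scripts to look and compute and a tool call to move; the robot and the scene stay as the last step left them, time stands still between calls to the robot, and variables do not carry over. Pictures are saved under pics/ and viewed, at most 10 in all, crops included, and the job is handed in when it is done.

Besides the shell and the picture viewer there is one more tool, called after "Emit:" in YAML: its name, and indented under it one key for each argument. jog_arm: Moves the arm, as the interface text tells. Shifts and turns lie within -1 to 1; 1 stands for 0.1 m of shift or 180 degrees of turn. Its arguments: {"type":"object","properties":{"motion":{"type":"array","items":{"type":"array","items":{"type":"array","items":{"type":"number"}}}},"grip_force":{"type":"number"}},"required":["motion"]}

```bash
mkdir -p pics; ls; cat > h.py <<'E'
import numpy as np, cv2
from cell import env
from scipy.spatial.transform import Rotation as R
def cam(n):
    i=env.camera_info(n); return i
def look(n,f=None):
    im,d=env.read_camera(n)
    np.savez('last_%s.npz'%n,im=im,d=d)
    if f: cv2.imwrite('pics/'+f,im[:,:,::-1])
    return im,d
def camR(n):
    i=env.camera_info(n); o=np.array(i['orientation'],float)
    M=o if o.shape==(3,3) else R.from_euler('xyz',o,degrees=True).as_matrix()
    return np.array(i['camera_matrix']),np.array(i['origin']),M
def cloud(n,d):
    K,o,M=camR(n); v,u=np.mgrid[:d.shape[0],:d.shape[1]]
    p=np.stack([(u-K[0,2])/K[0,0]*d,(v-K[1,2])/K[1,1]*d,d],-1)
    return p@M.T+o
def plane(n,uv,z):
    K,o,M=camR(n); uv=np.atleast_2d(uv).astype(float)
    r=np.c_[(uv[:,0]-K[0,2])/K[0,0],(uv[:,1]-K[1,2])/K[1,1],np.ones(len(uv))]@M.T
    return o+r*((z-o[2])/r[:,2])[:,None]
E
python3 - <<'E'
from h import *
for n in ('scene','top'):
    print(env.camera_info(n)); look(n,n+'0.png')
print(env.get_obs())
E
```

```text
pics
{'camera_matrix': array([[458.28785374,   0.        , 282.52507493],
       [  0.        , 458.28785374, 219.61704717],
       [  0.        ,   0.        ,   1.        ]]), 'origin': array([-0.31058486,  0.65873523,  1.09859177]), 'orientation': array([-131.51584992,   -0.29871423, -133.10397706])}
{'camera_matrix': array([[471.52326087,   0.        , 284.48752122],
       [  0.        , 471.52326087, 209.22439295],
       [  0.        ,   0.        ,   1.        ]]), 'origin': array([ 0.38655785, -0.16599221,  1.53810149]), 'orientation': array([-174.69071021,    1.16794254,  -88.3333198 ])}
{'time_s': 0.1, 'qpos': array([64.1203756 , 18.43420684, -4.01484941, 83.16668142,  1.29755679,
       78.54152438, -3.26051405]), 'joint_velocities': array([-0.01412884, -0.16609431,  0.05629208, -0.14692674,  0.0064592 ,
        0.0069465 ,  0.00614274]), 'effort': array([ 2.15402115e-04, -4.92570448e+01, -4.05644830e-01, -3.13395059e+01,
       -6.41134777e-02,  3.94967257e-02,  1.08646075e-04]), 'tool_pos': array([ 0.29165848, -0.580372  ,  0.23558844]), 'tool_rot': array([-1.79902958e+02,  8.16105054e-03,  2.66885473e+01]), 'force': array([-0.19891448,  1.06264756,  0.52921452]), 'wrist_torque': array([-0.02434346, -0.0217279 ,  0.02905393]), 'grasp_force': 0.0, 'grip_width': 0.08712477840771837}
```

View pics/top0.png

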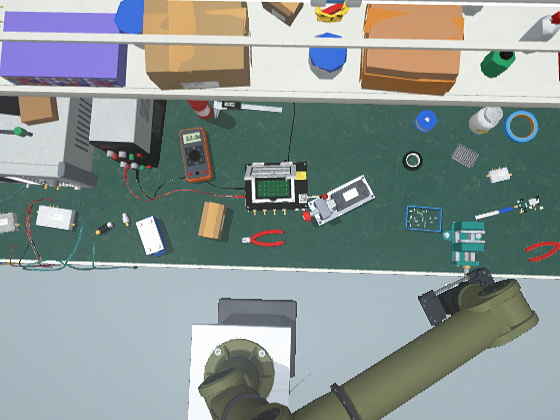

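View pics/scene0.png

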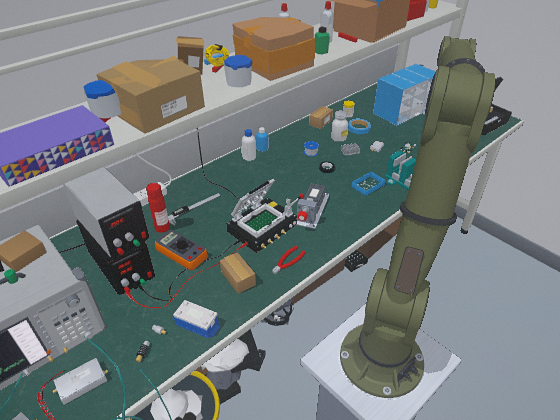

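Top view: blue/white box at about (150,236), dock at (340,200) with the knob at (308,216) pointing toward the jig (275,187); carton (212,220), cutters (265,238), tray (424,218). Next I measure them.

```bash
python3 - <<'E'
from h import *
z=np.load('last_top.npz'); im,d=z['im'],z['d']; P=cloud('top',d)
def st(m,nm):
    q=P[m]; r=cv2.minAreaRect(q[:,:2].astype(np.float32)); print(nm,len(q),np.round(np.median(q,0),4),'rect',np.round(r[0],4),np.round(r[1],4),round(r[2],1))
V,U=np.mgrid[:420,:560]
def roi(u0,u1,v0,v1): return (U>=u0)&(U<u1)&(V>=v0)&(V<v1)
b=P[230:240,175:185]; print('bench',np.median(b.reshape(-1,3),0))
for lo,hi in((.04,.053),(.053,.07),(.005,.07)):
    st(roi(130,175,205,265)&(P[...,2]>lo)&(P[...,2]<hi),f'box{lo}')
R_=roi(295,385,165,235)
for lo,hi in((.003,.012),(.03,.044),(.05,.0575),(.058,.068),(.08,.1)):
    m=R_&(P[...,2]>lo)&(P[...,2]<hi)&(P[...,1]<-.0); st(m,f'dock{lo}')
hsv=cv2.cvtColor(im,cv2.COLOR_RGB2HSV)
red=((hsv[...,0]<8)|(hsv[...,0]>172))&(hsv[...,1]>150)&(hsv[...,2]>70)&R_
n,l,s,c=cv2.connectedComponentsWithStats(red.astype(np.uint8))
for i in range(1,n):
    if s[i,4]>8: print(s[i],c[i]); st(l==i,'red')
st(roi(195,230,198,242)&(P[...,2]>.045),'carton')
st(roi(240,288,228,248)&(P[...,2]>.004),'cut')
st(roi(405,443,203,235)&(P[...,2]>.01),'tray')
st(roi(240,312,158,216)&(P[...,2]>.01)&~(red),'jig')
big=np.hstack([cv2.resize(im[165:235,290:385],None,fx=5,fy=5,interpolation=2),cv2.resize(im[205:275,120:180],None,fx=5,fy=5,interpolation=2)])
cv2.imwrite('pics/crop.png',big[:,:800,::-1])
E
```

```text
bench [0.43604504 0.21019877 0.00301865]
box0.04 466 [0.43   0.2934 0.0497] rect [0.428  0.2941] [0.1113 0.0599] 22.5
box0.053 182 [0.4222 0.2928 0.0553] rect [0.428  0.2931] [0.1069 0.0573] 22.3
box0.005 1273 [0.4306 0.2889 0.0436] rect [0.4354 0.2997] [0.1935 0.1456] 3.3
dock0.003 2480 [ 0.5522 -0.332   0.0057] rect [ 0.5655 -0.31  ] [0.2276 0.292 ] 1.5
dock0.03 43 [ 0.5274 -0.263   0.0368] rect [ 0.5419 -0.2682] [0.2173 0.1   ] 78.2
dock0.05 715 [ 0.5838 -0.1995  0.0544] rect [ 0.5704 -0.2682] [0.2467 0.1531] 76.4
dock0.058 303 [ 0.5756 -0.3275  0.0601] rect [ 0.5741 -0.2714] [0.244  0.1418] 78.1
dock0.08 348 [ 0.5266 -0.2394  0.088 ] rect [ 0.58   -0.2262] [0.1766 0.1019] 10.3
[322 194   6   5  24] [324.54166667 195.875     ]
red 24 [ 0.5632 -0.2541  0.1012] rect [ 0.5633 -0.2544] [0.0155 0.0135] 84.5
[302 211   9  11  64] [306.34375 215.78125]
red 64 [ 0.5014 -0.1999  0.086 ] rect [ 0.5049 -0.2001] [0.0381 0.0192] 30.7
carton 727 [0.4824 0.0989 0.056 ] rect [ 0.4642 -0.0211] [0.3104 0.1104] 81.1
cut 544 [ 0.4306 -0.0678  0.0092] rect [ 0.4333 -0.0783] [0.184  0.0754] 84.2
tray 191 [ 0.512  -0.5784  0.0223] rect [ 0.4762 -0.3991] [0.1012 0.4891] 9.4
jig 3119 [ 0.5929 -0.1044  0.0565] rect [ 0.5406 -0.1003] [0.3111 0.2326] 1.4
```

View pics/crop.png

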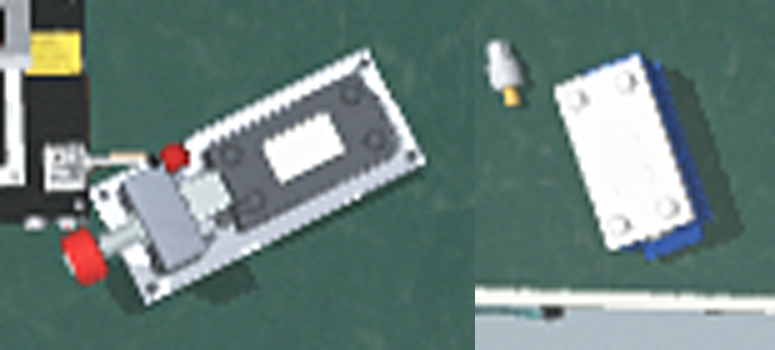

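The crop shows the dock's dark lid with four lugs, the housing, the knob at the lower left with its flat end toward the jig's front corner, and the jig's lever ball beside the housing (175,155). The box shows four lid lugs. Next I fit the poses exactly.

```bash
cat > fit.py <<'E'
from h import *
def rectfit(m,P,nm):
    n,l,s,c=cv2.connectedComponentsWithStats(m.astype(np.uint8)); i=1+s[1:,4].argmax()
    m=l==i
    uv=np.argwhere(m)[:,::-1]; z=np.median(P[m][:,2]); return m,uv,z
E
python3 - <<'E'
from fit import *
z=np.load('last_top.npz'); im,d=z['im'],z['d']; P=cloud('top',d); hsv=cv2.cvtColor(im,cv2.COLOR_RGB2HSV)
V,U=np.mgrid[:420,:560]
def roi(u0,u1,v0,v1): return (U>=u0)&(U<u1)&(V>=v0)&(V<v1)
def rep(m,nm,zz):
    m,uv,zm=rectfit(m,P,nm); q=plane('top',uv,zz)[:,:2].astype(np.float32)
    r=cv2.minAreaRect(q); e=np.linalg.eigh(np.cov(q.T))[1][:,1]
    print(nm,len(uv),'z',round(zm,4),np.round(r[0],4),np.round(r[1],4),round(r[2],1),'mean',np.round(q.mean(0),4),'pca',round(np.degrees(np.arctan2(e[1],e[0])),2))
wh=(hsv[...,1]<40)&(hsv[...,2]>200)
rep(wh&roi(128,172,210,258),'boxlid',.05)
rep(wh&roi(338,362,185,207),'label',.056)
rep((hsv[...,1]<70)&(hsv[...,2]<125)&roi(328,378,170,212)&(abs(P[...,2]-.056)<.006),'lid',.056)
rep((P[...,2]>.08)&(P[...,2]<.095)&(hsv[...,1]<80)&roi(312,333,194,222),'housing',.088)
for u0,u1,v0,v1 in((300,313,209,224),):
    for v in range(204,224,2): print(v,np.round(P[v,296:316:2,2]*1000).astype(int))
# scene camera check
im,d=[np.load('last_scene.npz')[k] for k in('im','d')]; Q=cloud('scene',d); hsv=cv2.cvtColor(im,cv2.COLOR_RGB2HSV)
red=((hsv[...,0]<8)|(hsv[...,0]>172))&(hsv[...,1]>150)&(hsv[...,2]>70)&roi(285,330,180,235)
n,l,s,c=cv2.connectedComponentsWithStats(red.astype(np.uint8))
for i in range(1,n):
    if s[i,4]>8: q=Q[l==i]; print(s[i],np.round(q.min(0),4),np.round(np.median(q,0),4),np.round(q.max(0),4))
m=(hsv[...,1]<40)&(hsv[...,2]>180)&roi(165,230,290,340); q=Q[m]; q=q[abs(q[:,2]-.05)<.004]; r=cv2.minAreaRect(q[:,:2].astype(np.float32)); print('scene lid',r,np.median(q[:,2]))
jm=(Q[...,2]>.02)&roi(225,300,175,252); 
for h in(.03,.06,.09,.12): 
    q=Q[jm&(abs(Q[...,2]-h)<.015)]; q=q[(q[:,0]<.7)]; print(h,len(q),np.round(q.min(0),3),np.round(q.max(0),3))
E
```

```text
boxlid 603 z 0.0511 [0.4295 0.2948] [0.1094 0.0564] 22.3 mean [0.4292 0.2949] pca -157.73
label 121 z 0.0572 [ 0.5776 -0.3379] [0.0255 0.0442] 28.2 mean [ 0.5776 -0.3379] pca 118.37
lid 410 z 0.0567 [ 0.5757 -0.3372] [0.0566 0.1095] 28.2 mean [ 0.5741 -0.337 ] pca 119.13
housing 217 z 0.0882 [ 0.5337 -0.2469] [0.0753 0.0391] 19.7 mean [ 0.5294 -0.2473] pca -149.7
204 [49 53 55 48 49 53  3 11  7 52]
206 [56 55 54 47 46 50  0  7  8 22]
208 [52 56 52 52 55 52  3  7  5 12]
210 [33 36  7 34 33  2  7  5  6 77]
212 [ 3  6  3  4 83 84 79 77 79 83]
214 [ 8  1 -1 77 87 88 89 78 82 77]
216 [ 3  1  2  3 84 87 92 85 11  9]
218 [   4    6 1538    4   87   92   86   87   -1    1]
220 [ 0  4 -6  1  0 86 86 78  2  7]
222 [ 0  6  5 -2  2 11  5  7  2 10]
[299 193   5   6  20] [ 0.554  -0.2584  0.0848] [ 0.5601 -0.2513  0.1006] [ 0.5679 -0.2423  0.1048]
[297 211  11  10  57] [ 0.4835 -0.2122  0.0609] [ 0.4963 -0.1965  0.0835] [ 0.5161 -0.1843  0.0923]
scene lid ((0.4279172718524933, 0.29627615213394165), (0.1102500706911087, 0.05882135406136513), 21.504621505737305) 0.05121899377828387
0.03 439 [ 0.505 -0.223  0.02 ] [0.699 0.063 0.045]
0.06 1810 [ 0.504 -0.226  0.045] [0.679 0.004 0.075]
0.09 162 [ 0.502 -0.25   0.075] [ 0.661 -0.01   0.105]
0.12 152 [ 0.552 -0.196  0.105] [ 0.645 -0.009  0.134]
```

Poses agree with the sizes given: dock at about (0.576,-0.3375), with its x axis at -61.8°; box at (0.4295,0.2948), long axis at 22.3°. I'll grip the knob head across its 20 mm thickness, so the tool y axis lies along the dock x axis (yaw 28.2). The fingertips stay above the rod and the jig.

Emit:
jog_arm:
  motion:
    - [[1,-0.65,0,0,0,-0.008,0.58],[1,-0.65,0,0,0,-0.008,0.58],[1,-0.65,0,0,0,-0.008,0.58]]
  grip_force: 25

```text
time_s: 0.4
tool_pos: [0.3559, -0.4725, 0.2362]
tool_rot: [-179.9, -0.2, 28.5]
force: [1.1, -0.9, -1.0]
grip_width: 0.0707
grasp_force: 0.0
```

Emit:
jog_arm:
  motion:
    - [[1,-0.65,0,0,0,0,0.58],[1,-0.65,0,0,0,0,0.58],[1,-0.65,0,0,0,0,0.58]]

```text
time_s: 0.7
tool_pos: [0.4128, -0.3675, 0.2364]
tool_rot: [-179.9, -0.1, 28.5]
force: [1.0, 0.3, 0.2]
grip_width: 0.0469
grasp_force: 0.0
```

Emit:
jog_arm:
  motion:
    - [[1,-0.65,0,0,0,0,0.58],[1,-0.65,0,0,0,0,0.58],[1,-0.65,0,0,0,0,0.58]]

```text
time_s: 1.0
tool_pos: [0.4697, -0.2628, 0.2364]
tool_rot: [-179.9, -0.1, 28.5]
force: [0.9, 0.6, 0.2]
grip_width: 0.0368
grasp_force: 0.0
```

Emit:
jog_arm:
  motion:
    - [[0.65,-0.4,0.7,0,0,0,0.58],[0.65,-0.4,0.7,0,0,0,0.58],[0.65,-0.4,0.7,0,0,0,0.58],[0.65,-0.4,0.7,0,0,0,0.58],[0.65,-0.4,0.7,0,0,0,0.58]]

```text
time_s: 1.5
tool_pos: [0.5055, -0.2043, 0.167]
tool_rot: [179.9, 0.0, 28.1]
force: [0.8, -0.5, -0.3]
grip_width: 0.0368
grasp_force: 0.0
```

Emit:
jog_arm:
  motion:
    - [[-0.01,-0.04,0.3,0,0,0,0.58],[-0.01,-0.04,0.55,0,0,0,0.58],[-0.01,-0.04,0.65,0,0,0,0.58],[-0.01,-0.04,0.73,0,0,0,0.58],[-0.01,-0.04,0.73,0,0,0,0.58]]

```text
time_s: 2.0
tool_pos: [0.503, -0.2009, 0.0938]
tool_rot: [180.0, -0.0, 28.1]
force: [-0.8, 0.5, 0.6]
grip_width: 0.0365
grasp_force: 0.0
```

Emit:
jog_arm:
  motion:
    - [[0,0,0,0,0,0,0.9],[0,0,0,0,0,0,0.9],[0,0,0,0,0,0,0.9],[0,0,0,0,0,0,0.9],[0,0,0,0,0,0,0.9]]

```text
time_s: 2.5
tool_pos: [0.5031, -0.1994, 0.0943]
tool_rot: [-180.0, -0.0, 28.2]
force: [-1.4, 2.2, 5.8]
grip_width: 0.019
grasp_force: 25.1
```

Gripped at 19 mm with the expected 25 N. Now I pull along -tool y.

Emit:
jog_arm:
  motion:
    - [[0,-0.06,0,0,0,0,0.9],[0,-0.12,0,0,0,0,0.9],[0,-0.18,0,0,0,0,0.9],[0,-0.23,0,0,0,0,0.9],[0,-0.27,0,0,0,0,0.9]]

```text
time_s: 3.0
tool_pos: [0.491, -0.1772, 0.0944]
tool_rot: [179.8, -0.1, 28.2]
force: [5.5, -7.5, -0.6]
grip_width: 0.019
grasp_force: 25.1
```

Emit:
jog_arm:
  motion:
    - [[0,0,0,0,0,0,0.9],[0,0,0,0,0,0,0.9],[0,0,0,0,0,0,0.9]]

```text
time_s: 3.3
tool_pos: [0.4911, -0.1773, 0.0943]
tool_rot: [179.8, -0.1, 28.1]
force: [2.7, -5.4, 3.4]
grip_width: 0.0188
grasp_force: 25.1
```

Emit:
jog_arm:
  motion:
    - [[0,0.02,0,0,0,0,0.58],[0,0.02,0,0,0,0,0.58],[0,0.02,0,0,0,0,0.58],[0,0.02,0,0,0,0,0.58]]

```text
time_s: 3.7
tool_pos: [0.4905, -0.1768, 0.093]
tool_rot: [-179.9, 0.0, 28.2]
force: [-0.1, -0.1, 1.5]
grip_width: 0.0354
grasp_force: 0.6
```

Emit:
jog_arm:
  motion:
    - [[0,0,-0.4,0,0,0,0.58],[0,0,-0.9,0,0,0,0.58],[0,0,-1,0,0,0,0.3],[0,0,-1,0,0,0,0]]

```text
time_s: 4.1
tool_pos: [0.4923, -0.1784, 0.1954]
tool_rot: [179.8, -0.1, 28.1]
force: [0.7, 0.2, 0.3]
grip_width: 0.0457
grasp_force: 0.0
```

Emit:
jog_arm:
  motion:
    - [[-0.3,-1,-0.6,0,0,0.033,0],[-0.3,-1,-0.6,0,0,0.033,0],[-0.3,-1,-0.6,0,0,0.033,0]]

```text
time_s: 4.4
tool_pos: [0.4155, -0.1014, 0.2529]
tool_rot: [-179.9, 0.1, 22.3]
force: [0.1, -0.3, -0.2]
grip_width: 0.0682
grasp_force: 0.0
```

Emit:
jog_arm:
  motion:
    - [[0.2,-1,0,0,0,0,0],[0.2,-1,0,0,0,0,0],[0.2,-1,0,0,0,0,0],[0.2,-1,0,0,0,0,0]]

```text
time_s: 4.8
tool_pos: [0.3972, -0.0031, 0.2519]
tool_rot: [-180.0, 0.1, 22.3]
force: [0.9, -0.7, -0.1]
grip_width: 0.0867
grasp_force: 0.0
```

```bash
cat > meas.py <<'E'
from fit import *
V,U=np.mgrid[:420,:560]
def roi(u0,u1,v0,v1): return (U>=u0)&(U<u1)&(V>=v0)&(V<v1)
def refine(cam,m,z,size):
    """mask edges -> rays onto plane z -> rectangle"""
    m=cv2.resize(m.astype(np.uint8)*255,None,fx=4,fy=4,interpolation=cv2.INTER_LINEAR)>127
    n,l,s,c=cv2.connectedComponentsWithStats(m.astype(np.uint8)); i=1+s[1:,4].argmax()
    ct=cv2.findContours((l==i).astype(np.uint8),cv2.RETR_EXTERNAL,cv2.CHAIN_APPROX_NONE)[0][0][:,0].astype(float)
    q=plane(cam,(ct+.5)/4-.5,z)[:,:2].astype(np.float32); r=cv2.minAreaRect(q)
    mm=cv2.moments(q); return np.round([mm['m10']/mm['m00'],mm['m01']/mm['m00']],4),np.round(r[0],4),np.round(r[1],4),round(r[2],1)
E
python3 - <<'E'
from meas import *
im,d=look('top','top1.png'); im2,d2=look('scene'); h=cv2.cvtColor(im,cv2.COLOR_RGB2HSV); h2=cv2.cvtColor(im2,cv2.COLOR_RGB2HSV)
print(env.get_obs()['tool_pos'],env.get_obs()['tool_rot'])
wh=lambda h:(h[...,1]<40)&(h[...,2]>190)
print('label top',refine('top',wh(h)&roi(338,362,185,207),.056,0))
dk=lambda h:(h[...,1]<90)&(h[...,2]<125)
P=cloud('top',d);Q=cloud('scene',d2)
near=lambda P,x,y,r:np.hypot(P[...,0]-x,P[...,1]-y)<r
m=near(Q,.576,-.3375,.035)&wh(h2)&(Q[...,2]>.045)
print('label scene',m.sum(),refine('scene',m,.056,0) if m.sum()>20 else '')
for c,PP,hh,n in((0,P,h,'top'),(0,Q,h2,'scene')):
    m=near(PP,.4295,.2948,.09)&wh(hh)&(PP[...,2]>.04); print('box',n,refine(n,m,.05,0) if m.sum()>50 else m.sum())
red=((h[...,0]<8)|(h[...,0]>172))&(h[...,1]>150)&(h[...,2]>70)&roi(290,318,200,226)
print('knob',np.round(np.median(P[red],0),4),np.argwhere(red).mean(0))
crop=im[165:235,280:380]; crop2=im2[170:240,270:350]
cv2.imwrite('pics/c2.png',np.hstack([cv2.resize(crop,(500,350),interpolation=2),cv2.resize(crop2,(300,350),interpolation=2)])[:,:,::-1])
E
```

```text
[ 0.39770776 -0.00482447  0.25223797] [-1.79949733e+02  1.13424557e-01  2.21068328e+01]
label top (array([ 0.5774, -0.338 ]), array([ 0.577 , -0.3382]), array([0.0293, 0.0467]), 28.2)
label scene 53 (array([ 0.5781, -0.3389]), array([ 0.5783, -0.3389]), array([0.0274, 0.0496]), 27.4)
box top (array([0.4292, 0.2948]), array([0.4291, 0.2948]), array([0.1112, 0.0596]), 22.3)
box scene (array([0.4282, 0.2967]), array([0.4277, 0.298 ]), array([0.1108, 0.0619]), 22.0)
knob [ 0.4886 -0.1783  0.0848] [219.48333333 299.28333333]
```

View pics/c2.png

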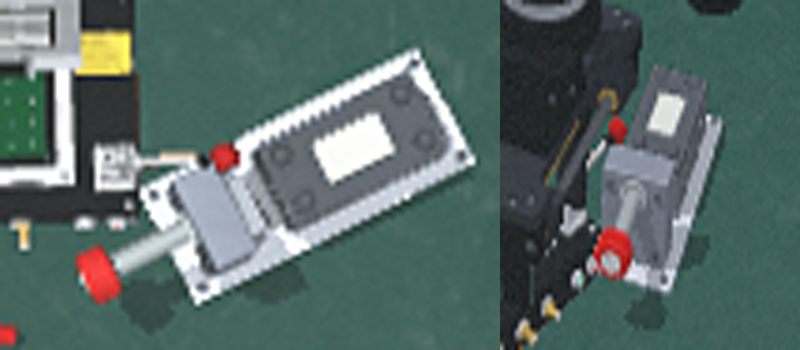

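Knob is out: head at (100,275), the tongue behind the housing, no longer over the lid. Now I go to the box.

Emit:
jog_arm:
  motion:
    - [[0.5,-0.9,0,0,0,0,0],[0.5,-0.9,0,0,0,0,0],[0.5,-0.9,0,0,0,0,0]]

```text
time_s: 5.2
tool_pos: [0.4107, 0.1036, 0.2533]
tool_rot: [-179.8, -0.1, 22.6]
force: [-0.1, -0.8, -0.2]
grip_width: 0.0868
grasp_force: 0.0
```

Emit:
jog_arm:
  motion:
    - [[0.5,-0.9,0,0,0,0,0],[0.5,-0.9,0,0,0,0,0],[0.5,-0.9,0,0,0,0,0]]

```text
time_s: 5.5
tool_pos: [0.4226, 0.206, 0.2533]
tool_rot: [-179.7, -0.0, 22.6]
force: [-0.3, 0.2, -0.2]
grip_width: 0.0871
grasp_force: 0.0
```

Emit:
jog_arm:
  motion:
    - [[0.42,-0.86,0.3,0,0,0,0],[0.42,-0.86,0.3,0,0,0,0],[0.42,-0.86,0.3,0,0,0,0]]

```text
time_s: 5.8
tool_pos: [0.4273, 0.3001, 0.2196]
tool_rot: [-179.5, 0.4, 22.6]
force: [-1.2, 0.4, 0.1]
grip_width: 0.0873
grasp_force: 0.0
```

Emit:
jog_arm:
  motion:
    - [[0,0,0.5,0,0,0,0],[0,0,0.95,0,0,0,0],[0,0,1,0,0,0,0],[0,0,1,0,0,0,0],[0,0,1,0,0,0,0]]

```text
time_s: 6.3
tool_pos: [0.4309, 0.2964, 0.1255]
tool_rot: [-180.0, -0.2, 22.1]
force: [1.4, 0.1, -0.1]
grip_width: 0.0872
grasp_force: 0.0
```

Emit:
jog_arm:
  motion:
    - [[-0.023,0,0.4,0,0,0,0],[-0.023,0,0.7,0,0,0,0],[-0.023,0,0.9,0,0,0,0],[-0.023,0,0.98,0,0,0,0],[-0.023,0,0.98,0,0,0,0]]

```text
time_s: 6.8
tool_pos: [0.4281, 0.2956, 0.0265]
tool_rot: [180.0, -0.1, 22.2]
force: [-0.6, 0.5, 0.6]
grip_width: 0.0874
grasp_force: 0.0
```

Emit:
jog_arm:
  motion:
    - [[0,0,0,0,0,0,0.5],[0,0,0,0,0,0,0.5],[0,0,0,0,0,0,0.5],[0,0,0,0,0,0,0.5],[0,0,0,0,0,0,0.5]]
  grip_force: 30

```text
time_s: 7.3
tool_pos: [0.4274, 0.2957, 0.026]
tool_rot: [-180.0, -0.0, 22.2]
force: [0.5, -0.4, 2.2]
grip_width: 0.0576
grasp_force: 30.0
```

Emit:
jog_arm:
  motion:
    - [[0,0,-0.2,0,0,0,0.5],[0,0,-0.4,0,0,0,0.5],[0,0,-0.7,0,0,0,0.5],[0,0,-1,0,0,0,0.5],[0,0,-1,0,0,0,0.5]]

```text
time_s: 7.8
tool_pos: [0.429, 0.2971, 0.1288]
tool_rot: [-180.0, -0.4, 22.2]
force: [0.9, 1.3, -3.1]
grip_width: 0.058
grasp_force: 30.0
```

Emit:
jog_arm:
  motion:
    - [[0,0,-0.3,0,0,0,0.5],[0,0,-0.7,0,0,0,0.5],[0,0,-1,0,0,0,0.5],[0,0,-1,0,0,0,0.5]]

```text
time_s: 8.2
tool_pos: [0.4287, 0.2967, 0.2283]
tool_rot: [180.0, -0.3, 22.2]
force: [-0.3, -0.2, -2.3]
grip_width: 0.0576
grasp_force: 30.0
```

```bash
python3 - <<'E'
from meas import *
im,d=look('top'); im2,d2=look('scene','s2.png')
o=env.get_obs(); print(o['tool_pos'],o['tool_rot'],o['grip_width'],o['force'],o['qpos'])
E
```

```text
[0.42675622 0.29476449 0.22430867] [1.79951110e+02 7.64431423e-02 2.21654798e+01] 0.0576137809706391 [-1.37955695 -0.28657771 -3.01035718] [  17.33258735    7.92526562  -58.67573824  100.94326086    7.02246084
   75.11354306 -110.75596018]
```

View pics/s2.png

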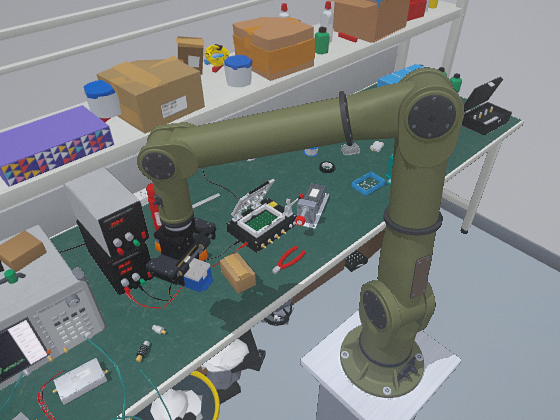

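Box is gripped (57.6 mm) and clear of the bench. Next I work out the carry waypoints in tool axes.

```bash
cat > plan.py <<'E'
from h import *
def plan(p0,y0,p1,y1,n):
    p0,p1=np.array(p0),np.array(p1)
    for i in range(n):
        y=y0+(y1-y0)*i/n; r=R.from_euler('xyz',[180,0,y],degrees=True)
        print(np.round(r.inv().apply((p1-p0)/n)*10,2), 'turn z',round(-(y1-y0)/n/180,4))
E
python3 - <<'E'
from plan import *
plan([.4268,.2948,.2243],22.2,[.5754,-.3357,.25],-61.8,7)
E
```

```text
[-0.14  0.91 -0.04] turn z 0.0667
[ 0.05  0.92 -0.04] turn z 0.0667
[ 0.24  0.89 -0.04] turn z 0.0667
[ 0.42  0.82 -0.04] turn z 0.0667
[ 0.58  0.72 -0.04] turn z 0.0667
[ 0.72  0.58 -0.04] turn z 0.0667
[ 0.82  0.42 -0.04] turn z 0.0667
```

Emit:
jog_arm:
  motion:
    - [[-0.05,0.3,-0.2,0,0,0.022,0.5],[-0.1,0.6,-0.2,0,0,0.044,0.5],[-0.14,0.91,-0.2,0,0,0.0667,0.5],[-0.14,0.91,-0.2,0,0,0.0667,0.5]]

```text
time_s: 8.7
tool_pos: [0.4491, 0.1993, 0.2426]
tool_rot: [179.8, 0.3, 9.6]
force: [0.5, -0.5, -3.1]
grip_width: 0.0578
grasp_force: 30.0
```

Emit:
jog_arm:
  motion:
    - [[0.02,0.3,-0.04,0,0,0.022,0.5],[0.03,0.6,-0.04,0,0,0.044,0.5],[0.05,0.92,-0.04,0,0,0.0667,0.5],[0.05,0.92,-0.04,0,0,0.0667,0.5]]

```text
time_s: 9.1
tool_pos: [0.4696, 0.1104, 0.2467]
tool_rot: [179.8, 0.2, -2.3]
force: [-0.2, -0.1, -2.9]
grip_width: 0.0578
grasp_force: 30.0
```

Emit:
jog_arm:
  motion:
    - [[0.08,0.3,0,0,0,0.022,0.5],[0.16,0.6,0,0,0,0.044,0.5],[0.24,0.89,0,0,0,0.0667,0.5],[0.24,0.89,0,0,0,0.0667,0.5]]

```text
time_s: 9.5
tool_pos: [0.491, 0.0209, 0.2475]
tool_rot: [179.9, 0.2, -14.4]
force: [-0.2, -0.2, -3.6]
grip_width: 0.0578
grasp_force: 30.0
```

Emit:
jog_arm:
  motion:
    - [[0.14,0.27,0,0,0,0.022,0.5],[0.28,0.55,0,0,0,0.044,0.5],[0.42,0.82,0,0,0,0.0667,0.5],[0.42,0.82,0,0,0,0.0667,0.5]]

```text
time_s: 9.9
tool_pos: [0.5124, -0.0708, 0.2485]
tool_rot: [179.9, 0.0, -26.6]
force: [-0.4, -0.8, -2.6]
grip_width: 0.0577
grasp_force: 30.0
```

Emit:
jog_arm:
  motion:
    - [[0.19,0.24,0,0,0,0.022,0.5],[0.38,0.48,0,0,0,0.044,0.5],[0.58,0.72,0,0,0,0.0667,0.5],[0.58,0.72,0,0,0,0.0667,0.5]]

```text
time_s: 10.3
tool_pos: [0.5327, -0.1617, 0.2485]
tool_rot: [179.9, -0.0, -38.6]
force: [-1.5, 0.8, -3.6]
grip_width: 0.058
grasp_force: 30.0
```

Emit:
jog_arm:
  motion:
    - [[0.24,0.19,0,0,0,0.022,0.5],[0.48,0.38,0,0,0,0.044,0.5],[0.72,0.58,0,0,0,0.0667,0.5],[0.72,0.58,0,0,0,0.0667,0.5]]

```text
time_s: 10.7
tool_pos: [0.553, -0.2515, 0.2481]
tool_rot: [179.8, -0.1, -50.6]
force: [-0.7, -0.7, -3.8]
grip_width: 0.0584
grasp_force: 30.0
```

Emit:
jog_arm:
  motion:
    - [[0.27,0.14,0,0,0,0.022,0.5],[0.55,0.28,0,0,0,0.044,0.5],[0.82,0.42,0,0,0,0.0667,0.5],[0.82,0.42,0,0,0,0.0667,0.5],[0.82,0.42,0,0,0,0.0667,0.5]]

```text
time_s: 11.2
tool_pos: [0.5742, -0.3346, 0.2483]
tool_rot: [180.0, 0.1, -62.0]
force: [0.3, 1.0, -3.0]
grip_width: 0.0577
grasp_force: 30.0
```

```bash
python3 - <<'E'
from h import *
o=env.get_obs(); print(o['tool_pos'],o['tool_rot'],o['qpos'])
E
```

```text
[ 0.57423083 -0.33464652  0.24825237] [ 1.79951667e+02  1.04768994e-01 -6.20294094e+01] [  47.06213716   21.93257577  -25.64928671   79.00189685    9.3855986
   81.27802235 -130.43068644]
```

Emit:
jog_arm:
  motion:
    - [[0.015,-0.005,0.35,0,0,-0.001,0.5],[0.015,-0.005,0.7,0,0,-0.001,0.5],[0.015,-0.005,1,0,0,-0.001,0.5]]

```text
time_s: 11.5
tool_pos: [0.5758, -0.3327, 0.1479]
tool_rot: [180.0, 0.1, -61.6]
force: [-0.2, -0.1, -2.8]
grip_width: 0.0575
grasp_force: 30.0
```

Emit:
jog_arm:
  motion:
    - [[0,0,0.2,0,0,0,0.5],[0,0,0.37,0,0,0,0.5],[0,0,0.37,0,0,0,0.5],[0,0,0.37,0,0,0,0.5],[0,0,0.37,0,0,0,0.5]]

```text
time_s: 12.0
tool_pos: [0.5772, -0.3344, 0.1144]
tool_rot: [-179.9, -0.1, -61.7]
force: [0.9, 0.5, -2.4]
grip_width: 0.0577
grasp_force: 30.0
```

```bash
python3 - <<'E'
from meas import *
im,d=look('top'); im2,d2=look('scene')
o=env.get_obs(); print(o['tool_pos'],o['tool_rot'],o['force'])
cv2.imwrite('pics/c3.png',np.hstack([cv2.resize(im[165:235,300:380],(400,350),interpolation=2),cv2.resize(im2[160:240,270:350],(400,350),interpolation=2)])[:,:,::-1])
E
```

```text
[ 0.57700742 -0.33448915  0.11428941] [-1.79924286e+02 -1.42009910e-01 -6.16746561e+01] [-0.57547784 -0.20135593 -3.46133887]
```

View pics/c3.png

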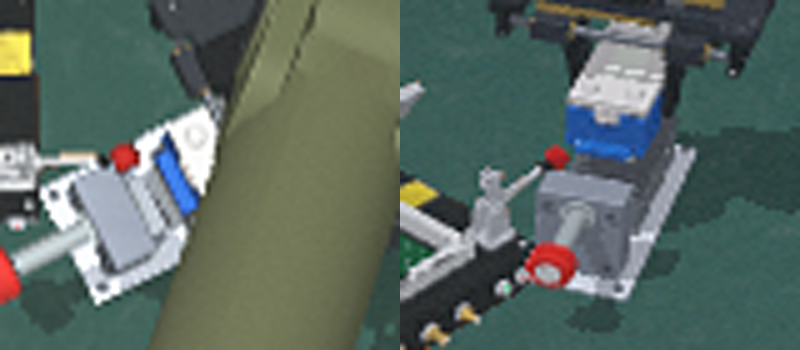

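The right half (scene) shows the box level over the dock with its end lip at (605,150), behind the housing; the left (top) view is mostly hidden by the arm. I check the lip's position numerically.

```bash
python3 - <<'E'
from meas import *
a=np.radians(-61.8); X=np.array([np.cos(a),np.sin(a)]); Y=np.array([-X[1],X[0]])
for n in('top','scene'):
    z=np.load(f'last_{n}.npz'); im,d=z['im'],z['d']; P=cloud(n,d); h=cv2.cvtColor(im,cv2.COLOR_RGB2HSV)
    c=P[...,:2]-[.576,-.3368]; s,t=c@X,c@Y
    near=(abs(s)<.09)&(abs(t)<.05)&(P[...,2]>.05)
    b=near&(h[...,0]>100)&(h[...,0]<125)&(h[...,1]>130)
    print(n,b.sum()); 
    lip=b&(P[...,2]<.1)&(P[...,2]>.083)&(s<-.053)
    uv=np.argwhere(lip)[:,::-1]; q=(plane(n,uv,.0965)[:,:2]-[.576,-.3368])
    if len(q): print(' lip s',np.round(np.percentile(q@X,[2,50,98]),4),'t',np.round(np.percentile(q@Y,[2,50,98]),4),'depth s',np.round(np.percentile(s[lip],[5,50]),4),'t',np.round([t[lip].min(),t[lip].mean(),t[lip].max()],4))
    w=near&(h[...,1]<50)&(h[...,2]>150)&(P[...,2]>.128)&(P[...,2]<.142)&(s<-.03)
    if w.sum(): 
        uv=np.argwhere(w)[:,::-1]; q=(plane(n,uv,.1385)[:,:2]-[.576,-.3368]); print(' lid',w.sum(),'s',np.round(np.percentile(q@X,[1,3]),4),'t',np.round(np.percentile(q@Y,[1,50,99]),4))
    g=(abs(P[...,2]-.088)<.006)&(s<-.07)&(s>-.13)&(abs(t)<.045)&(h[...,1]<60)
    q=(plane(n,np.argwhere(g)[:,::-1],.088)[:,:2]-[.576,-.3368]); print(' housing',g.sum(),'s',np.round(np.percentile(q@X,[2,50,98]),4),'t',np.round(np.percentile(q@Y,[2,50,98]),4))
E
```

```text
top 56
 lip s [-0.0622 -0.058  -0.0536] t [-0.0179 -0.0015  0.0192] depth s [-0.0622 -0.0581] t [-0.018  -0.      0.0194]
 lid 67 s [-0.0543 -0.0539] t [-0.012   0.0081  0.0282]
 housing 212 s [-0.1176 -0.1011 -0.0857] t [-0.0313  0.0018  0.0434]
scene 166
 lip s [-0.0693 -0.0598 -0.0505] t [-0.0199  0.0007  0.0242] depth s [-0.0665 -0.0599] t [-0.0206 -0.0002  0.0272]
 lid 80 s [-0.0681 -0.0661] t [-0.0283 -0.0025  0.0267]
 housing 133 s [-0.1247 -0.1034 -0.0852] t [-0.0323  0.0007  0.0409]
```

Emit:
jog_arm:
  motion:
    - [[-0.005,0.006,0.1,0,0,0,0.5],[-0.005,0.006,0.18,0,0,0,0.5],[-0.005,0.006,0.23,0,0,0,0.5],[-0.005,0.006,0.23,0,0,0,0.5],[-0.005,0.006,0.23,0,0,0,0.5]]

```text
time_s: 12.6
tool_pos: [0.5752, -0.3338, 0.0892]
tool_rot: [180.0, 0.0, -61.7]
force: [-0.5, -0.5, -3.2]
grip_width: 0.0577
grasp_force: 30.0
```

Emit:
jog_arm:
  motion:
    - [[0,0,0.02,0,0,0,0.5],[0,0,0.04,0,0,0,0.5],[0,0,0.06,0,0,0,0.5],[0,0,0.06,0,0,0,0.5]]

```text
time_s: 13.0
tool_pos: [0.5751, -0.3339, 0.0832]
tool_rot: [180.0, 0.0, -61.7]
force: [0.7, 0.4, -3.1]
grip_width: 0.0581
grasp_force: 30.0
```

The box went over the lugs with no contact force. I go down the last bit gently.

Emit:
jog_arm:
  motion:
    - [[0,0,0.01,0,0,0,0.5],[0,0,0.02,0,0,0,0.5],[0,0,0.02,0,0,0,0.5]]

```text
time_s: 13.3
tool_pos: [0.5755, -0.334, 0.082]
tool_rot: [-180.0, -0.0, -61.7]
force: [-1.1, 0.2, -0.2]
grip_width: 0.0578
grasp_force: 30.0
```

```bash
python3 - <<'E'
from meas import *
o=env.get_obs(); print(o['tool_pos'],o['tool_rot'],o['force'],o['wrist_torque'])
a=np.radians(-61.8); X=np.array([np.cos(a),np.sin(a)]); Y=np.array([-X[1],X[0]])
for n in('top','scene'):
    im,d=look(n); P=cloud(n,d); h=cv2.cvtColor(im,cv2.COLOR_RGB2HSV)
    c=P[...,:2]-[.576,-.3368]; s,t=c@X,c@Y
    w=(abs(t)<.045)&(s<-.03)&(s>-.09)&(P[...,2]>.098)&(P[...,2]<.115)&(h[...,1]<50)&(h[...,2]>150)
    print(n,w.sum(),'lid z',np.median(P[w][:,2]),'s',np.percentile(s[w],2),'t',np.percentile(t[w],[1,99]))
    b=(abs(t)<.045)&(s<-.053)&(s>-.09)&(h[...,0]>100)&(h[...,0]<125)&(h[...,1]>130)&(P[...,2]<.075)
    if b.sum(): print('lip',b.sum(),np.percentile(s[b],[2,50,98]),'t',np.percentile(t[b],[2,98]),'z',np.percentile(P[b][:,2],[50,95]))
E
```

```text
[ 0.57546413 -0.33399671  0.0820386 ] [-1.79994321e+02 -2.93269815e-02 -6.16718009e+01] [-1.10358628  0.24175906 -0.16390006] [ 0.24289888  0.17723133 -0.0185817 ]
top 91 lid z 0.10708663336649105 s -0.0540177394743506 t [-0.01444803  0.02657767]
lip 44 [-0.06264593 -0.05748888 -0.05336458] t [-0.01979548  0.01997659] z [0.06491181 0.07212895]
scene 95 lid z 0.10777414818304842 s -0.05808441474175959 t [-0.03057213  0.02654047]
lip 27 [-0.06065443 -0.05482921 -0.05313566] t [-0.02998085  0.02391037] z [0.06985555 0.074761  ]
```

The box's weight is now carried by the dock at the expected height. Release, then rise.

Emit:
jog_arm:
  motion:
    - [[0,0,0,0,0,0,0.25],[0,0,0,0,0,0,0.1],[0,0,0,0,0,0,0.05],[0,0,0,0,0,0,0.05],[0,0,0,0,0,0,0.05]]

```text
time_s: 13.9
tool_pos: [0.5754, -0.334, 0.0816]
tool_rot: [-180.0, -0.0, -61.7]
force: [-0.1, -0.4, 0.1]
grip_width: 0.0814
grasp_force: 0.0
```

Emit:
jog_arm:
  motion:
    - [[0,0,-0.2,0,0,0,0.05],[0,0,-0.6,0,0,0,0.05],[0,0,-1,0,0,0,0.05],[0,0,-1,0,0,0,0.05]]

```text
time_s: 14.3
tool_pos: [0.5789, -0.3353, 0.1888]
tool_rot: [-179.6, -0.6, -61.7]
force: [0.3, -0.8, 0.1]
grip_width: 0.0826
grasp_force: 0.0
```

Emit:
jog_arm:
  motion:
    - [[-0.8,0,-0.2,0,0,-0.23,0.3],[-0.8,0,-0.2,0,0,-0.23,0.5],[-0.8,0,-0.2,0,0,-0.23,1],[-0.8,0,-0.2,0,0,-0.23,1],[-0.8,0,-0.2,0,0,-0.23,1]]

```text
time_s: 14.8
tool_pos: [0.5372, -0.2633, 0.2016]
tool_rot: [180.0, -0.0, -19.9]
force: [-0.2, -0.5, -0.3]
grip_width: 0.0505
grasp_force: 0.0
```

```bash
python3 - <<'E'
from meas import *
o=env.get_obs(); print(o['tool_pos'],o['tool_rot'],o['grip_width'],o['force'],o['qpos'])
im,d=look('top'); im2,d2=look('scene')
cv2.imwrite('pics/c4.png',np.hstack([cv2.resize(im[165:235,300:380],(400,350),interpolation=2),cv2.resize(im2[160:240,270:350],(400,350),interpolation=2)])[:,:,::-1])
E
```

```text
[ 0.53723263 -0.26326552  0.20160756] [ 1.79963654e+02 -2.22235136e-02 -1.99244874e+01] 0.05050904188493129 [-0.18345265 -0.45643184 -0.26831468] [ 51.63338425  16.07388362 -33.46856375  92.64053274   9.17715415
  74.01841471 -93.26044071]
```

View pics/c4.png

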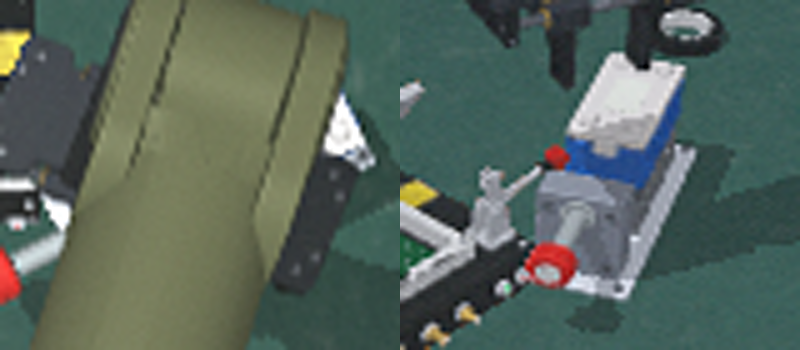

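The scene view shows the box sitting down on the grey box with its lip behind the housing. The knob is still out at (550,263). Now I move in front of the knob's flat end.

```bash
python3 - <<'E'
from plan import *
plan([.5372,-.2633,.2016],-19.9,[.4745,-.1465,.2],28.2,2)
E
```

```text
[-0.49 -0.44  0.01] turn z -0.1336
[-0.27 -0.61  0.01] turn z -0.1336
```

Emit:
jog_arm:
  motion:
    - [[-0.49,-0.44,0,0,0,-0.1336,1],[-0.49,-0.44,0,0,0,-0.1336,1],[-0.49,-0.44,0,0,0,-0.1336,1],[-0.49,-0.44,0,0,0,-0.1336,1]]

```text
time_s: 15.3
tool_pos: [0.5065, -0.2048, 0.2016]
tool_rot: [180.0, -0.0, 3.7]
force: [0.2, -0.5, -0.7]
grip_width: 0.0108
grasp_force: 0.0
```

Emit:
jog_arm:
  motion:
    - [[-0.27,-0.61,0,0,0,-0.1336,1],[-0.27,-0.61,0,0,0,-0.1336,1],[-0.27,-0.61,0,0,0,-0.1336,1],[-0.27,-0.61,0,0,0,-0.1336,1],[-0.27,-0.61,0,0,0,-0.1336,1]]

```text
time_s: 15.8
tool_pos: [0.4759, -0.147, 0.2016]
tool_rot: [180.0, -0.0, 27.4]
force: [0.9, -0.6, 0.2]
grip_width: 0.0003
grasp_force: 0.0
```

```bash
python3 - <<'E'
from plan import *
look('top'); o=env.get_obs(); p=o['tool_pos']; print(p,o['tool_rot'],o['grip_width'])
plan(p,o['tool_rot'][2],[.4745,-.1465,.078],28.2,1)
z=np.load('last_top.npz'); im,d=z['im'],z['d']; P=cloud('top',d); h=cv2.cvtColor(im,cv2.COLOR_RGB2HSV)
a=np.radians(-61.8); X=np.array([np.cos(a),np.sin(a)]); Y=np.array([-X[1],X[0]])
c=P[...,:2]-[.576,-.3368]; s,t=c@X,c@Y
w=(abs(t)<.05)&(abs(s)<.08)&(P[...,2]>.09)&(P[...,2]<.13)&(h[...,1]<50)&(h[...,2]>150)
q=P[w][:,:2].astype(np.float32); print('lid',w.sum(),cv2.minAreaRect(q),np.median(P[w][:,2]))
E
```

```text
[ 0.47584343 -0.14693053  0.20152267] [-1.79995512e+02 -1.63983811e-02  2.74931648e+01] 0.00023392243782342822
[-0.01 -0.01  1.24] turn z -0.0039
lid 675 ((0.570600152015686, -0.329559862613678), (0.056824807077646255, 0.13068458437919617), 27.754901885986328) 0.10727623042425893
```

Emit:
jog_arm:
  motion:
    - [[-0.01,-0.01,0.4,0,0,-0.004,1],[-0.01,-0.01,0.8,0,0,-0.004,1],[-0.01,-0.01,0.9,0,0,-0.004,1]]

```text
time_s: 16.15
tool_pos: [0.4715, -0.1454, 0.1077]
tool_rot: [-179.7, 0.2, 28.3]
force: [-0.6, -0.2, -0.1]
grip_width: 0.0002
grasp_force: 0.0
```

Emit:
jog_arm:
  motion:
    - [[0,0,0.2,0,0,0,1],[0,0,0.34,0,0,0,1],[0,0,0.34,0,0,0,1],[0,0,0.34,0,0,0,1]]

```text
time_s: 16.55
tool_pos: [0.4749, -0.1459, 0.0782]
tool_rot: [180.0, -0.0, 28.5]
force: [-0.2, -0.4, -0.2]
grip_width: 0.0001
grasp_force: 0.0
```

Emit:
jog_arm:
  motion:
    - [[0,0.05,0,0,0,0,1],[0,0.1,0,0,0,0,1],[0,0.14,0,0,0,0,1],[0,0.18,0,0,0,0,1],[0,0.22,0,0,0,0,1]]

```text
time_s: 17.05
tool_pos: [0.4836, -0.1624, 0.0774]
tool_rot: [-179.7, 0.1, 28.6]
force: [-5.1, 7.6, 5.2]
grip_width: 0.0006
grasp_force: 4.1
```

Emit:
jog_arm:
  motion:
    - [[0,0.06,0,0,0,0,1],[0,0.12,0,0,0,0,1],[0,0.17,0,0,0,0,1],[0,0.21,0,0,0,0,1],[0,0.21,0,0,0,0,1]]

```text
time_s: 17.55
tool_pos: [0.4941, -0.1822, 0.0773]
tool_rot: [-179.8, 0.1, 28.5]
force: [-4.2, 4.7, 2.9]
grip_width: 0.0007
grasp_force: 2.6
```

Emit:
jog_arm:
  motion:
    - [[0,0.02,0,0,0,0,1],[0,0.04,0,0,0,0,1],[0,0.04,0,0,0,0,1]]

```text
time_s: 17.85
tool_pos: [0.4943, -0.1824, 0.0771]
tool_rot: [-179.5, 0.2, 28.6]
force: [-8.4, 10.7, 8.8]
grip_width: 0.0007
grasp_force: 7.0
```

Solid stop reached. I back off and check.

Emit:
jog_arm:
  motion:
    - [[0,-0.15,0,0,0,0,1],[0,-0.3,0,0,0,0,1],[0,-0.4,0,0,0,0,1],[0,-0.4,0,0,0,0,1]]

```text
time_s: 18.25
tool_pos: [0.4771, -0.1507, 0.0777]
tool_rot: [180.0, 0.0, 28.6]
force: [0.4, -0.3, 0.4]
grip_width: 0.0003
grasp_force: 0.0
```

Emit:
jog_arm:
  motion:
    - [[0,0,-0.5,0,0,0,1],[0,0,-1,0,0,0,1],[0,0,-1,0,0,0,1]]

```text
time_s: 18.55
tool_pos: [0.4823, -0.1536, 0.1845]
tool_rot: [179.4, -0.4, 28.5]
force: [-0.3, -0.5, -0.3]
grip_width: 0.0004
grasp_force: 0.0
```

Emit:
jog_arm:
  motion:
    - [[-0.5,-1,-0.5,0,0,0,1],[-0.5,-1,-0.5,0,0,0,1],[-0.5,-1,-0.5,0,0,0,1],[-0.5,-1,-0.5,0,0,0,1],[-0.5,-1,-0.5,0,0,0,1]]

```text
time_s: 19.05
tool_pos: [0.3864, -0.0887, 0.2279]
tool_rot: [179.8, -0.0, 28.5]
force: [-0.7, -0.4, -0.6]
grip_width: 0.0005
grasp_force: 0.0
```

```bash
python3 - <<'E'
from meas import *
im,d=look('top'); im2,d2=look('scene'); h=cv2.cvtColor(im,cv2.COLOR_RGB2HSV); P=cloud('top',d)
a=np.radians(-61.8); X=np.array([np.cos(a),np.sin(a)]); Y=np.array([-X[1],X[0]])
c=P[...,:2]-[.576,-.3368]; s,t=c@X,c@Y
w=(abs(t)<.04)&(s>-.06)&(s<.08)&(P[...,2]>.09)&(P[...,2]<.13)&(h[...,1]<50)&(h[...,2]>150)
print('lid',refine('top',w,.106,0),np.median(P[w][:,2]))
red=((h[...,0]<8)|(h[...,0]>172))&(h[...,1]>150)&(h[...,2]>70)&roi(290,318,204,226)
print('knob',np.round(np.median(P[red],0),4),'s',np.percentile(s[red],[3,50,97]))
print(env.get_obs()['force'],env.get_obs()['tool_pos'])
cv2.imwrite('pics/c5.png',np.hstack([cv2.resize(im[165:235,300:380],(400,350),interpolation=2),cv2.resize(im2[160:240,270:350],(400,350),interpolation=2)])[:,:,::-1])
E
```

```text
lid (array([ 0.5752, -0.3381]), array([ 0.5747, -0.3373]), array([0.0599, 0.1147]), 27.6) 0.10736114397456575
knob [ 0.5014 -0.1998  0.0854] s [-0.16321322 -0.15474232 -0.14670741]
[-0.58308964  0.03888113 -0.33334376] [ 0.38633398 -0.08857209  0.2272449 ]
```

View pics/c5.png

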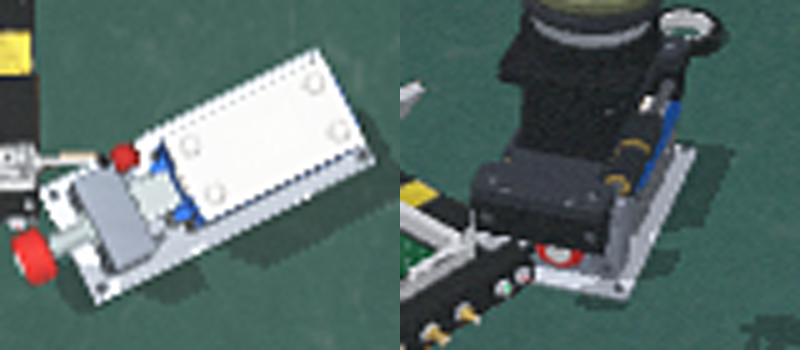

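The top view shows the knob home at its starting position (35,258), with the tongue over the box lip (155,190) and the box square on the dock. The gripper is clear, so I hand in.

```bash
python3 -c "
from cell import env
print(env.sign_off())"
```

```text
the job is handed in; nothing more can be done
None
```

I pulled the knob out, seated and released the blue box over the lugs, then pushed the knob home so the tongue covers the box's end lip, and handed the job in at about 19 s; the sign-off returned no verdict.

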